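Line up the kiln props by height

TASK

Line the four fireclay kiln props up by height on the board, one standing upright on the middle of each cork disc: the tallest on the disc beside the tall wooden end stop, then each shorter than the last, with the shortest on the disc farthest from the stop. Do not let any prop topple on the way.

Things in the scene. Friction and masses are not known exactly. Their poses are not given: they have to be found in the camera images.
- prop_35: loose buff fireclay kiln prop, a plain round tube standing on end, 35 mm tall, 44 mm outside diameter, 20 mm bore; the four props differ only in height (35, 55, 75, 95 mm). Origin: centre of its underside, z up. Grip it across the outside from above near its upper end.
- prop_55: loose buff fireclay kiln prop, a plain round tube standing on end, 55 mm tall, 44 mm outside diameter, 20 mm bore; the four props differ only in height (35, 55, 75, 95 mm). Origin: centre of its underside, z up. Grip it across the outside from above near its upper end.
- prop_75: loose buff fireclay kiln prop, a plain round tube standing on end, 75 mm tall, 44 mm outside diameter, 20 mm bore; the four props differ only in height (35, 55, 75, 95 mm). Origin: centre of its underside, z up. Grip it across the outside from above near its upper end.
- prop_95: loose buff fireclay kiln prop, a plain round tube standing on end, 95 mm tall, 44 mm outside diameter, 20 mm bore; the four props differ only in height (35, 55, 75, 95 mm). Origin: centre of its underside, z up. Grip it across the outside from above near its upper end.
- board: fixed wooden board lying on the bench, 75 mm (its x) by 330 mm (its y) by 14 mm thick, top 14 mm above its origin, which is the centre of its underside. Four cork discs of 54 mm diameter with a dark edge, flush with the top, lie in a row along its y axis, 70 mm apart.
- disc_1 (a point): centre of a cork disc, on the board's top surface, at y = -105 mm in the board's frame. Behind the board a raised printing frame, up to 0.35 m high, begins at x = 0.61 m; behind and to the right is a turntable 0.10 m high.
- disc_2 (a point): centre of a cork disc, on the board's top surface, at y = -35 mm in the board's frame
- disc_3 (a point): centre of a cork disc, on the board's top surface, at y = 35 mm in the board's frame
- disc_4 (a point): centre of a cork disc, on the board's top surface, at y = 105 mm in the board's frame. A tool tin with a half-open lid, up to 0.15 m high, stands left of the board (y from 0.07 to 0.24 m): lift things over it.
- end_stop: fixed dark wooden upright block across one end of the board, 70 mm (board x) by 18 mm (board y) by 50 mm tall; origin: centre of its underside, on the board's top, 45 mm beyond the centre of the outermost disc, at either end of the row. The other end has only a low 8 mm cleat of the same outline.

How it is judged:
At the end, for the whole second after the job is handed in: Every prop stands upright (within 0.08 rad) and at rest on the board's top (within 4 mm), its centre within 12 mm of its disc's centre, in falling order of height from the end stop: 95, 75, 55, 35 mm (((horizontal distance between end_stop and disc_1 below 0.09 m and horizontal distance between prop_35 and disc_4 below 0.012 m and z of prop_35 in the frame of disc_4 between -0.004 and 0.004 m and horizontal distance between prop_55 and disc_3 below 0.012 m and z of prop_55 in the frame of disc_3 between -0.004 and 0.004 m and horizontal distance between prop_75 and disc_2 below 0.012 m and z of prop_75 in the frame of disc_2 between -0.004 and 0.004 m and horizontal distance between prop_95 and disc_1 below 0.012 m and z of prop_95 in the frame of disc_1 between -0.004 and 0.004 m) or (horizontal distance between end_stop and disc_4 below 0.09 m and horizontal distance between prop_35 and disc_1 below 0.012 m and z of prop_35 in the frame of disc_1 between -0.004 and 0.004 m and horizontal distance between prop_55 and disc_2 below 0.012 m and z of prop_55 in the frame of disc_2 between -0.004 and 0.004 m and horizontal distance between prop_75 and disc_3 below 0.012 m and z of prop_75 in the frame of disc_3 between -0.004 and 0.004 m and horizontal distance between prop_95 and disc_4 below 0.012 m and z of prop_95 in the frame of disc_4 between -0.004 and 0.004 m)) and angle between each of prop_35, prop_55, prop_75, prop_95's own z axis and vertical below 0.08 rad and linear speed of each of prop_35, prop_55, prop_75, prop_95 below 0.01 m/s); the robot touches nothing.
It fails at once if a prop is toppled (tilted more than 0.6 rad) (angle between any of prop_35, prop_55, prop_75, prop_95's own z axis and vertical above 0.6 rad).
It also fails if it takes over 141 s, if anything falls off the work surface, if the arm or the gripper's body presses on something with over 40 N, if the wrist force passes 120 N, or if a joint passes its speed limit or range.

ROBOT

A 6-joint arm with a two-finger parallel gripper is mounted at the origin on a cart in front of the work surface, level with it; the furniture and walls round the work are solid. World frame = base frame: x ahead of the robot, y to its left, z up, the work surface at z = 0. Lengths are in m, angles in rad, forces in N, time in s.
With the tool pointing down it reaches from about 0.35 to 0.85 m from the base axis. Payload 8.1 kg.
Tool frame: the origin (TCP) lies at the centre of the arm's flange, where the gripper is bolted on; the fingertips stand 186 mm ahead of it and the grasp point (between the pads) lies 167 mm ahead of it; z points along the fingers, y is the line along which they close (so a half turn about z gives the same grasp; the last joint's range is limited). The gripper opens to 93 mm and grips with 3 to 60 N. Pads are 15 mm wide; open, the fingers measure 128 mm over their backs; the gripper's body (75 mm by 188 mm) begins 65 mm behind the grasp point.
Start: joints at [-1.224, 0.13, 1.488, -0, 1.523, -0.085], TCP at [0.251, -0.545, 0.405] pointing down, gripper open.
Joint ranges: [-2.96, 2.96], [-0.89, 2.26], [0.02, 2.5], [-1.34, 4.48], [0, 2.73], [-2.66, 2.66]. Speed limits (rad/s): [2.39, 2.39, 2.79, 3.14, 3.14, 3.14].

INTERFACE

Orientations are given as a rotation vector (axis times angle).
In Python, from plant import read_state, read_camera, camera_params, robot gives the robot as it stands.
- The arm moves only by the tool carry_out, never from a script. Its argument "targets" is a list of rows, each an object of numbers: "hand": the opening in per cent of the stroke, from 0 (shut) to 100 (fully open); "x", "y", "z": the shift along the tool's x, y, z in m; "ax", "ay", "az": the turn, a rotation vector about the tool's x, y, z in rad. In form: [{"hand": .., "x": .., "y": .., "z": .., "ax": .., "ay": .., "az": ..}, ...]. A call has 1 to 8 rows; each row is the pose to reach, as a shift and turn from the pose commanded when the call began, along the tool's axes at that moment; what a row does not reach only later rows make up. A row lasts 1/8 s, in which the tool goes at most 62.5 mm and 10.7 degrees, less where a joint would pass 70% of its speed; a pose out of reach is approached as far as the arm can. A call with a gripper value outside its range is refused whole. The fingers move at their own pace and stop on an object; "newtons" is the grip in N (left out, the last holds). Time passes only in rows, so rows that repeat a pose let the fingers close. It gives the time, the measured TCP pose, the force, the opening and the grip force at its end, in the units of the state.
- read_state(): the state, without advancing time (a new reading comes with each control period).
- read_camera(name): name is "scene" or "top"; returns (picture, depth): 384x512x3 uint8, blue, green, red; 384x512 float32, m along the optical axis (not along the pixel's ray), 0 where there is no reading.
- camera_params(name): a dict with "fx", "fy", "cx", "cy" (pixels), "k1" (the pictures are not rectified: a ray, as slopes to the right and down, at radius r is drawn at 1 + k1 r^2 times it, then the intrinsics apply), "position" and "rotation" of the camera in the world. Camera axes: x right, y up, looking along -z (the intrinsics and any distortion apply to the point x, -y, -z); pixel columns grow to the right and rows downward; lengths in m; the calibration is good to about 2 mm. A picture is of the moment at which its call begins. camera_params takes no time and is no camera call.
- robot.close_job(): hands the job in; it is judged then, once.
The state is a dict: "t": time; "q": joint angles; "dq": joint speeds; "joint_torque": joint torques, N m; "tool_pos": TCP position; "orientation": TCP orientation; "force": force on the tool from outside, world axes, zero at the start; "wrist_torque": the same for the moment, N m; "opening": finger opening in m; "gripper_force": force on a finger pad.
Only numpy, scipy, OpenCV 4.12 (cv2) and the standard library are available. Lean on these libraries where they do the work, as an engineer would, in place of code of your own. Each camera call takes 0.05 s, during which the arm holds its last target. There are 200 camera calls.

## Working session

There is one attempt and no reset: what is moved stays moved. The work goes in short steps, Python scripts to look and compute and a tool call to move; the robot and the scene stay as the last step left them, time stands still between calls to the robot, and variables do not carry over. Pictures are saved under pics/ and viewed, at most 14 in all, crops included, and the job is handed in when it is done.

Besides the shell and the picture viewer there is one more tool, called after "Emit:" by a JSON object that holds its "op" and its "data". carry_out: Moves the arm, as the interface text tells. Its arguments: {"type":"object","properties":{"targets":{"type":"array","items":{"type":"object","properties":{"hand":{"type":"number"},"x":{"type":"number"},"y":{"type":"number"},"z":{"type":"number"},"ax":{"type":"number"},"ay":{"type":"number"},"az":{"type":"number"}}}},"newtons":{"type":"number"}},"required":["targets"]}

```bash
ls; mkdir -p pics; python3 - <<'E'
from plant import *
import cv2,numpy as np
for n in("scene","top"):
    p,d=read_camera(n); cv2.imwrite(f"pics/{n}0.png",p); np.save(f"pics/{n}0.npy",d)
    print(n,camera_params(n),(d==0).mean())
print(read_state())
E
```

```text
pics
scene {'fx': 364.31953769136464, 'fy': 364.31953769136464, 'cx': 257.7353454206563, 'cy': 192.14944588262912, 'k1': -0.08430497819370453, 'position': array([-0.19073496,  0.91064054,  0.63742689]), 'rotation': array([ 0.47431552, -1.2965921 , -2.13612288])} 0.008219401041666666
top {'fx': 394.64016872456966, 'fy': 394.64016872456966, 'cx': 247.0466686699021, 'cy': 190.1474993338902, 'k1': -0.06866983486576889, 'position': array([0.30204219, 0.00929811, 1.21223898]), 'rotation': array([ 0.17407555, -0.16190312, -1.54786722])} 0.004007975260416667
{'t': 0.1, 'q': array([-1.22441459e+00,  1.31080799e-01,  1.48918234e+00,  7.69013813e-06,
        1.52297485e+00, -8.54161425e-02]), 'dq': array([-0.0014507 , -0.00195918,  0.00056413, -0.00216844,  0.00016731,
        0.00208715]), 'joint_torque': array([ 1.60028027e-03, -5.61341035e+01, -4.93095195e+01,  7.71209691e-02,
        2.91020708e-02, -5.45610908e-05]), 'tool_pos': array([ 0.25104565, -0.54472962,  0.40378841]), 'orientation': array([-3.06706377e+00, -6.72659255e-01,  3.24142750e-04]), 'force': array([ 0.03302228, -0.03170651, -0.08093188]), 'wrist_torque': array([-0.01483726, -0.0259236 , -0.02121839]), 'gripper_force': 0.0, 'opening': 0.09255529862392761}
```

View pics/scene0.png

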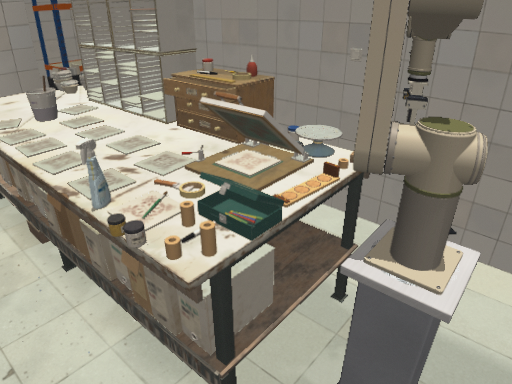

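View pics/top0.png

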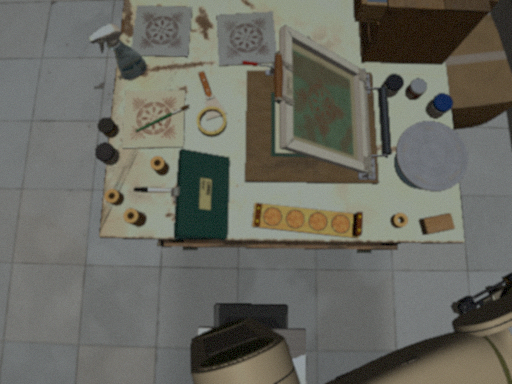

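The scene view shows three props at the left, around (173,247), (187,212) and (208,238). A short one sits at the far right near (343,162), and the tall stop is at the far (right, −y) end of the board at (330,170). In the top view the prop tops are at (159,163), (113,198), (132,216) and (400,219). The four discs run from (271,216) to (341,223), with the stop at (359,223).

```bash
cat > h.py <<'E'
from plant import *
import cv2,numpy as np
from scipy.spatial.transform import Rotation as R
def rays(n,uv):
    c=camera_params(n); K=np.array([[c['fx'],0,c['cx']],[0,c['fy'],c['cy']],[0,0,1]])
    s=cv2.undistortPoints(np.float64(uv).reshape(-1,1,2),K,np.array([c['k1'],0,0,0,0])).reshape(-1,2)
    return c['position'],np.c_[s[:,0],-s[:,1],-np.ones(len(s))],R.from_rotvec(c['rotation'])
def plane(n,uv,z):
    p,r,Rt=rays(n,uv); w=Rt.apply(r); return p+w*((z-p[2])/w[:,2])[:,None]
def cloud(n,d):
    v,u=np.mgrid[:d.shape[0],:d.shape[1]]; p,r,Rt=rays(n,np.c_[u.ravel(),v.ravel()])
    return (p+Rt.apply(r*d.ravel()[:,None])).reshape(*d.shape,3)
E
cat > m.py <<'E'
from h import *
p=cv2.imread('pics/top0.png'); d=np.load('pics/top0.npy'); W=cloud('top',d)
hsv=cv2.cvtColor(p,cv2.COLOR_BGR2HSV)
for c in [(159,163),(113,198),(132,216),(400,219)]:
    u,v=c; s=np.s_[v-16:v+17,u-16:u+17]
    P=W[s].reshape(-1,3); bench=np.median(P[P[:,2]<.02][:,2]); zt=np.percentile(P[P[:,2]<.15][:,2],97)
    m=(np.abs(W[s][...,2]-zt)<.008).astype(np.uint8)
    n,l,st,ce=cv2.connectedComponentsWithStats(m); k=1+np.argmax(st[1:,4]); 
    ys,xs=np.nonzero(l==k); Q=plane('top',np.c_[xs+u-16,ys+v-16],zt)
    (x,y),r=cv2.minEnclosingCircle(np.float32(Q[:,:2]))
    print(c,'bench',bench.round(4),'top',zt.round(4),'circ',round(x,4),round(y,4),round(r,4),'mean',Q.mean(0).round(4),len(Q))
# discs: orange cork
s=np.s_[195:245,240:375]
for q in [(271,216),(294,218),(317,221),(341,223),(359,223),(257,215),(306,206)]: print(q,hsv[q[1],q[0]],W[q[1],q[0]].round(4))
big=cv2.hconcat([cv2.resize(p[190:245,240:420],None,fx=4,fy=4,interpolation=2)])
big2=cv2.resize(p[145:235,95:245],None,fx=4,fy=4,interpolation=2)
o=np.zeros((585,720,3),np.uint8); o[:220,:720]=big; o[222:582,:600]=big2; cv2.imwrite('pics/crop0.png',o)
E
python3 m.py
```

```text
(159, 163) bench -0.0009 top 0.0756 circ 0.6287 0.2926 0.0228 mean [0.6292 0.2921 0.0756] 137
(113, 198) bench -0.0015 top 0.0598 circ 0.5287 0.428 0.0221 mean [0.5298 0.4276 0.0598] 112
(132, 216) bench -0.0005 top 0.0963 circ 0.4653 0.3549 0.0228 mean [0.4651 0.3547 0.0963] 142
(400, 219) bench -0.0008 top 0.0355 circ 0.4752 -0.4447 0.0232 mean [ 0.4753 -0.4448  0.0355] 147
(271, 216) [ 14 154 146] [ 0.4832 -0.054   0.0125]
(294, 218) [ 16 153 148] [ 0.4776 -0.1241  0.0164]
(317, 221) [ 15 152 149] [ 0.4692 -0.1942  0.0175]
(341, 223) [ 15 155 148] [ 0.4654 -0.2698  0.0081]
(359, 223) [ 13 217  81] [ 0.4584 -0.3099  0.0647]
(257, 215) [ 14 227  72] [ 0.4848 -0.0109  0.0184]
(306, 206) [ 39  17 152] [ 0.5188 -0.1641 -0.0026]
```

View pics/crop0.png

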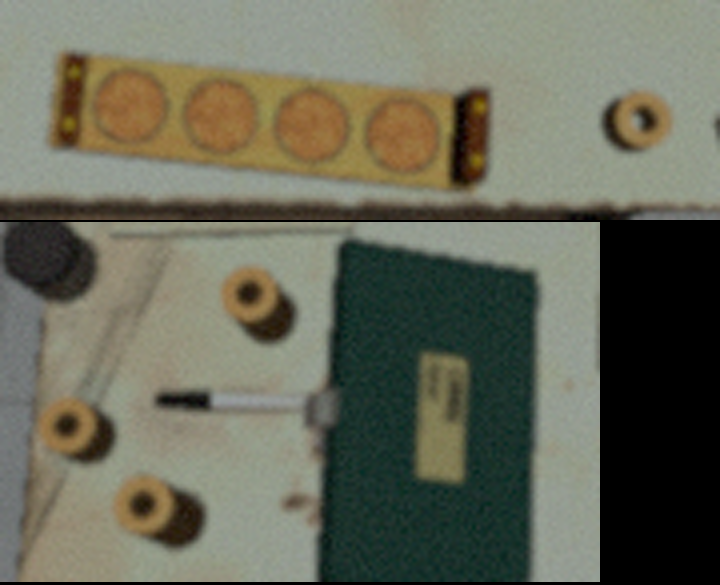

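The crop shows the discs at full-image pixels of about (272.5,216), (295,219), (318,221) and (340.5,223.5). The tall stop is at the right end with the short prop beyond it at (400,220), and the tin is close to prop_75.

```bash
cat > m2.py <<'E'
from h import *
p=cv2.imread('pics/top0.png'); d=np.load('pics/top0.npy'); W=cloud('top',d)
lab=cv2.cvtColor(cv2.GaussianBlur(p,(0,0),1),cv2.COLOR_BGR2LAB)
hsv=cv2.cvtColor(cv2.GaussianBlur(p,(0,0),1),cv2.COLOR_BGR2HSV)
print('board',lab[208,283],lab[225,306],'cork',lab[216,272],lab[221,318])
m=((lab[...,1]>146)&(hsv[...,2]>115)).astype(np.uint8)
m[:200]=0;m[240:]=0;m[:,:262]=0;m[:,352:]=0
n,l,st,ce=cv2.connectedComponentsWithStats(m)
D=[]
for k in range(1,n):
    if st[k,4]>60: w=plane('top',[ce[k]],.014)[0]; D.append(w); print(st[k],ce[k].round(1),w.round(4))
D=np.array(D); D=D[np.argsort(-D[:,1])]
c=D[:,:2].mean(0); u=np.linalg.svd(D[:,:2]-c)[2][0]; u*=np.sign(u[1])
print('axis',u,'fit',[(c+u*o).round(4) for o in(.105,.035,-.035,-.105)])
def ext(name,x0,x1,y0,y1,z0,z1=.5):
    P=W.reshape(-1,3); q=P[(P[:,0]>x0)&(P[:,0]<x1)&(P[:,1]>y0)&(P[:,1]<y1)&(P[:,2]>z0)&(P[:,2]<z1)]
    print(name,len(q),np.percentile(q,[2,98],axis=0).round(3).tolist() if len(q) else '')
ext('tin',.3,.75,.05,.26,.03)
ext('tin hi',.3,.75,.05,.26,.09)
ext('tin far x',.6,.75,.05,.26,.03)
ext('turntable',.5,.85,-.75,-.45,.07,.13)
ext('block',.4,.55,-.7,-.48,.015,.1)
ext('frame',.58,.95,-.45,.05,.1)
E
python3 m2.py
```

```text
board [142 127 161] [136 131 163] cork [122 141 161] [120 141 161]Traceback (most recent call last):
  File "m2.py", line 12, in <module>
    D=np.array(D); D=D[np.argsort(-D[:,1])]
                                   ~^^^^^
IndexError: too many indices for array: array is 1-dimensional, but 2 were indexed
```

```bash
sed -i 's/>146)&/>136)\&/; s/,2\]>115/,2]>100/' m2.py; python3 m2.py
```

```text
board [142 127 161] [136 131 163] cork [122 141 161] [120 141 161]
[264 209  16  16 190] [272.1 216.2] [ 0.4826 -0.0571  0.014 ]
[287 211  16  16 184] [294.8 218.4] [ 0.4768 -0.1268  0.014 ]
[310 213  16  16 189] [317.7 220.8] [ 0.4703 -0.1969  0.014 ]
[333 215  16  17 196] [340.4 223.3] [ 0.4637 -0.2665  0.014 ]
axis [0.09012246 0.99593069] fit [array([ 0.4828, -0.0573]), array([ 0.4765, -0.127 ]), array([ 0.4702, -0.1967]), array([ 0.4639, -0.2664])]
tin 4623 [[0.408, 0.076, 0.054], [0.646, 0.224, 0.149]]
tin hi 3641 [[0.409, 0.103, 0.091], [0.646, 0.216, 0.149]]
tin far x 884 [[0.601, 0.076, 0.072], [0.65, 0.216, 0.149]]
turntable 3628 [[0.559, -0.626, 0.098], [0.76, -0.454, 0.108]]
block 520 [[0.436, -0.605, 0.02], [0.493, -0.517, 0.043]]
frame 9029 [[0.61, -0.437, 0.102], [0.942, -0.05, 0.34]]
```

Emit:
{"op": "carry_out", "data": {"targets": [{"hand": 85, "x": 0.06, "y": 0.001, "z": 0.02, "az": 0.1}, {"hand": 85, "x": 0.12, "y": 0.002, "z": 0.05, "az": 0.2}, {"hand": 85, "x": 0.18, "y": 0.003, "z": 0.08, "az": 0.3}, {"hand": 85, "x": 0.23, "y": 0.003, "z": 0.1, "az": 0.4}, {"hand": 85, "x": 0.2455, "y": 0.003, "z": 0.12, "az": 0.432}, {"hand": 85, "x": 0.2455, "y": 0.003, "z": 0.124, "az": 0.432}, {"hand": 85, "x": 0.2455, "y": 0.003, "z": 0.124, "az": 0.432}], "newtons": 30}}

```text
schema error: expected keys hand, x, y, z, ax, ay, az
```

Emit:
{"op": "carry_out", "data": {"targets": [{"hand": 85, "x": 0.06, "y": 0.001, "z": 0.02, "ax": 0, "ay": 0, "az": 0.1}, {"hand": 85, "x": 0.12, "y": 0.002, "z": 0.05, "ax": 0, "ay": 0, "az": 0.2}, {"hand": 85, "x": 0.18, "y": 0.003, "z": 0.08, "ax": 0, "ay": 0, "az": 0.3}, {"hand": 85, "x": 0.23, "y": 0.003, "z": 0.1, "ax": 0, "ay": 0, "az": 0.4}, {"hand": 85, "x": 0.2455, "y": 0.003, "z": 0.12, "ax": 0, "ay": 0, "az": 0.432}, {"hand": 85, "x": 0.2455, "y": 0.003, "z": 0.124, "ax": 0, "ay": 0, "az": 0.432}, {"hand": 85, "x": 0.2455, "y": 0.003, "z": 0.124, "ax": 0, "ay": 0, "az": 0.432}], "newtons": 30}}

```text
t: 0.98
tool_pos: [0.4746, -0.4453, 0.2806]
orientation: [-3.141, -0.0, 0.001]
force: [-0.5, -1.0, 0.5]
opening: 0.0789
gripper_force: 0.0
```

Emit:
{"op": "carry_out", "data": {"targets": [{"hand": 85, "x": 0, "y": 0, "z": 0.03, "ax": 0, "ay": 0, "az": 0}, {"hand": 85, "x": 0, "y": 0, "z": 0.06, "ax": 0, "ay": 0, "az": 0}, {"hand": 85, "x": 0, "y": 0, "z": 0.08, "ax": 0, "ay": 0, "az": 0}, {"hand": 85, "x": 0, "y": 0, "z": 0.09, "ax": 0, "ay": 0, "az": 0}, {"hand": 85, "x": 0, "y": 0, "z": 0.09, "ax": 0, "ay": 0, "az": 0}, {"hand": 30, "x": 0, "y": 0, "z": 0.09, "ax": 0, "ay": 0, "az": 0}, {"hand": 30, "x": 0, "y": 0, "z": 0.09, "ax": 0, "ay": 0, "az": 0}, {"hand": 30, "x": 0, "y": 0, "z": 0.09, "ax": 0, "ay": 0, "az": 0}]}}

```text
t: 1.98
tool_pos: [0.4756, -0.445, 0.1915]
orientation: [3.141, 0.0, 0.001]
force: [-0.3, -0.2, -0.0]
opening: 0.0536
gripper_force: 0.0
```

Emit:
{"op": "carry_out", "data": {"targets": [{"hand": 30, "x": 0, "y": 0, "z": 0, "ax": 0, "ay": 0, "az": 0}, {"hand": 30, "x": 0, "y": 0, "z": 0, "ax": 0, "ay": 0, "az": 0}, {"hand": 30, "x": 0, "y": 0, "z": 0, "ax": 0, "ay": 0, "az": 0}, {"hand": 30, "x": 0, "y": 0, "z": 0, "ax": 0, "ay": 0, "az": 0}]}}

```text
t: 2.48
tool_pos: [0.4755, -0.4451, 0.1911]
orientation: [3.141, -0.0, 0.001]
force: [-0.6, -0.9, 3.5]
opening: 0.0425
gripper_force: 30.0
```

Emit:
{"op": "carry_out", "data": {"targets": [{"hand": 30, "x": 0, "y": 0, "z": -0.01, "ax": 0, "ay": 0, "az": 0}, {"hand": 30, "x": 0, "y": 0, "z": -0.03, "ax": 0, "ay": 0, "az": 0}, {"hand": 30, "x": 0, "y": 0, "z": -0.06, "ax": 0, "ay": 0, "az": 0}, {"hand": 30, "x": 0, "y": 0, "z": -0.09, "ax": 0, "ay": 0, "az": 0}, {"hand": 30, "x": 0, "y": 0, "z": -0.12, "ax": 0, "ay": 0, "az": 0}, {"hand": 30, "x": 0, "y": 0, "z": -0.14, "ax": 0, "ay": 0, "az": 0}, {"hand": 30, "x": 0, "y": 0, "z": -0.15, "ax": 0, "ay": 0, "az": 0}, {"hand": 30, "x": 0, "y": 0, "z": -0.15, "ax": 0, "ay": 0, "az": 0}]}}

```text
t: 3.48
tool_pos: [0.4754, -0.445, 0.3412]
orientation: [3.141, -0.0, 0.001]
force: [0.1, -0.8, -0.8]
opening: 0.0425
gripper_force: 30.0
```

Emit:
{"op": "carry_out", "data": {"targets": [{"hand": 30, "x": 0, "y": -0.02, "z": 0, "ax": 0, "ay": 0, "az": -0.1}, {"hand": 30, "x": 0, "y": -0.06, "z": 0, "ax": 0, "ay": 0, "az": -0.26}, {"hand": 30, "x": 0, "y": -0.1, "z": 0, "ax": 0, "ay": 0, "az": -0.42}, {"hand": 30, "x": 0, "y": -0.14, "z": 0, "ax": 0, "ay": 0, "az": -0.58}, {"hand": 30, "x": 0, "y": -0.18, "z": 0, "ax": 0, "ay": 0, "az": -0.74}, {"hand": 30, "x": 0, "y": -0.22, "z": 0, "ax": 0, "ay": 0, "az": -0.9}, {"hand": 30, "x": 0, "y": -0.25, "z": 0, "ax": 0, "ay": 0, "az": -1.0}, {"hand": 30, "x": 0, "y": -0.25, "z": 0, "ax": 0, "ay": 0, "az": -1.0}]}}

```text
t: 4.47
tool_pos: [0.4751, -0.193, 0.3392]
orientation: [-2.753, -1.509, 0.002]
force: [0.8, -0.6, 0.1]
opening: 0.0427
gripper_force: 30.0
```

```bash
cat >> h.py <<'E'
def delta(x,y,z,yaw=np.pi/2):
    s=read_state(); Rt=R.from_rotvec(s['orientation']); G=R.from_euler('ZX',[yaw,np.pi])
    print('shift',Rt.inv().apply(np.array([x,y,z])-s['tool_pos']).round(4),'turn',(Rt.inv()*G).as_rotvec().round(4),'t',s['t'],'q',s['q'].round(2))
E
python3 -c "
from h import *
delta(.4828,-.0573,.341)"
```

```text
shift [ 0.1186 -0.0665 -0.0016] turn [-0.0026 -0.0009 -0.568 ] t 4.475 q [-0.49 -0.06  1.81  0.    1.4   0.08]
```

Emit:
{"op": "carry_out", "data": {"targets": [{"hand": 30, "x": 0.02, "y": -0.011, "z": 0, "ax": 0, "ay": 0, "az": -0.1}, {"hand": 30, "x": 0.05, "y": -0.028, "z": 0, "ax": 0, "ay": 0, "az": -0.25}, {"hand": 30, "x": 0.08, "y": -0.045, "z": 0, "ax": 0, "ay": 0, "az": -0.4}, {"hand": 30, "x": 0.11, "y": -0.06, "z": 0, "ax": 0, "ay": 0, "az": -0.53}, {"hand": 30, "x": 0.1186, "y": -0.0665, "z": 0, "ax": -0.002, "ay": -0.001, "az": -0.568}, {"hand": 30, "x": 0.1186, "y": -0.0665, "z": 0, "ax": -0.002, "ay": -0.001, "az": -0.568}, {"hand": 30, "x": 0.1186, "y": -0.0665, "z": 0, "ax": -0.002, "ay": -0.001, "az": -0.568}]}}

```text
t: 5.35
tool_pos: [0.4835, -0.0602, 0.3405]
orientation: [2.226, 2.213, -0.001]
force: [0.3, -0.6, -1.1]
opening: 0.0426
gripper_force: 30.0
```

```bash
python3 -c "
from h import *
delta(.4828,-.0573,.205)"
```

```text
shift [ 0.0032 -0.0009  0.1355] turn [ 0.0012  0.002  -0.0058] t 5.35 q [-0.23 -0.14  1.88 -0.    1.4  -0.22]
```

Emit:
{"op": "carry_out", "data": {"targets": [{"hand": 30, "x": 0.003, "y": -0.001, "z": 0.02, "ax": 0, "ay": 0, "az": 0}, {"hand": 30, "x": 0.003, "y": -0.001, "z": 0.05, "ax": 0, "ay": 0, "az": 0}, {"hand": 30, "x": 0.003, "y": -0.001, "z": 0.08, "ax": 0, "ay": 0, "az": 0}, {"hand": 30, "x": 0.003, "y": -0.001, "z": 0.11, "ax": 0, "ay": 0, "az": 0}, {"hand": 30, "x": 0.003, "y": -0.001, "z": 0.125, "ax": 0, "ay": 0, "az": 0}, {"hand": 30, "x": 0.003, "y": -0.001, "z": 0.132, "ax": 0, "ay": 0, "az": 0}, {"hand": 30, "x": 0.003, "y": -0.001, "z": 0.134, "ax": 0, "ay": 0, "az": 0}, {"hand": 30, "x": 0.003, "y": -0.001, "z": 0.134, "ax": 0, "ay": 0, "az": 0}]}}

```text
t: 6.35
tool_pos: [0.4833, -0.0565, 0.2076]
orientation: [2.223, 2.215, 0.001]
force: [0.9, 0.1, -0.8]
opening: 0.0424
gripper_force: 30.0
```

Emit:
{"op": "carry_out", "data": {"targets": [{"hand": 30, "x": 0, "y": 0, "z": 0.001, "ax": 0, "ay": 0, "az": 0}, {"hand": 30, "x": 0, "y": 0, "z": 0.002, "ax": 0, "ay": 0, "az": 0}, {"hand": 30, "x": 0, "y": 0, "z": 0.002, "ax": 0, "ay": 0, "az": 0}, {"hand": 30, "x": 0, "y": 0, "z": 0.002, "ax": 0, "ay": 0, "az": 0}]}}

```text
t: 6.85
tool_pos: [0.4831, -0.0564, 0.2051]
orientation: [2.223, 2.216, 0.001]
force: [-0.1, 0.5, 1.4]
opening: 0.0426
gripper_force: 30.0
```

Emit:
{"op": "carry_out", "data": {"targets": [{"hand": 55, "x": 0, "y": 0, "z": 0, "ax": 0, "ay": 0, "az": 0}, {"hand": 70, "x": 0, "y": 0, "z": 0, "ax": 0, "ay": 0, "az": 0}, {"hand": 85, "x": 0, "y": 0, "z": 0, "ax": 0, "ay": 0, "az": 0}, {"hand": 85, "x": 0, "y": 0, "z": 0, "ax": 0, "ay": 0, "az": 0}, {"hand": 85, "x": 0, "y": 0, "z": 0, "ax": 0, "ay": 0, "az": 0}, {"hand": 85, "x": 0, "y": 0, "z": 0, "ax": 0, "ay": 0, "az": 0}]}}

```text
t: 7.6
tool_pos: [0.4828, -0.0564, 0.2047]
orientation: [2.223, 2.217, 0.0]
force: [0.1, 0.1, 0.6]
opening: 0.0791
gripper_force: 0.0
```

Emit:
{"op": "carry_out", "data": {"targets": [{"hand": 85, "x": 0, "y": 0, "z": -0.02, "ax": 0, "ay": 0, "az": 0}, {"hand": 85, "x": 0, "y": 0, "z": -0.06, "ax": 0, "ay": 0, "az": 0}, {"hand": 85, "x": 0, "y": 0, "z": -0.11, "ax": 0, "ay": 0, "az": 0}, {"hand": 85, "x": 0, "y": 0, "z": -0.16, "ax": 0, "ay": 0, "az": 0}, {"hand": 85, "x": 0, "y": 0, "z": -0.2, "ax": 0, "ay": 0, "az": 0}, {"hand": 85, "x": 0, "y": 0, "z": -0.22, "ax": 0, "ay": 0, "az": 0}, {"hand": 85, "x": 0, "y": 0, "z": -0.22, "ax": 0, "ay": 0, "az": 0}]}}

```text
t: 8.48
tool_pos: [0.4827, -0.0561, 0.4256]
orientation: [2.222, 2.215, 0.002]
force: [0.4, 0.2, -0.2]
opening: 0.0793
gripper_force: 0.0
```

```bash
python3 -c "
from h import *
delta(.4653,.3549,.43)"
```

```text
shift [ 0.411  -0.0186 -0.0053] turn [ 0.0038  0.002  -0.003 ] t 8.475 q [-0.22 -0.19  1.77 -0.    1.56 -0.22]
```

Emit:
{"op": "carry_out", "data": {"targets": [{"hand": 85, "x": 0.04, "y": -0.002, "z": -0.005, "ax": 0, "ay": 0, "az": 0}, {"hand": 85, "x": 0.1, "y": -0.005, "z": -0.005, "ax": 0, "ay": 0, "az": 0}, {"hand": 85, "x": 0.16, "y": -0.007, "z": -0.005, "ax": 0, "ay": 0, "az": 0}, {"hand": 85, "x": 0.22, "y": -0.01, "z": -0.005, "ax": 0, "ay": 0, "az": 0}, {"hand": 85, "x": 0.28, "y": -0.013, "z": -0.005, "ax": 0, "ay": 0, "az": 0}, {"hand": 85, "x": 0.34, "y": -0.016, "z": -0.005, "ax": 0, "ay": 0, "az": 0}, {"hand": 85, "x": 0.39, "y": -0.018, "z": -0.005, "ax": 0.002, "ay": 0.002, "az": -0.003}, {"hand": 85, "x": 0.411, "y": -0.0186, "z": -0.005, "ax": 0.002, "ay": 0.002, "az": -0.003}]}}

```text
t: 9.48
tool_pos: [0.464, 0.3572, 0.4257]
orientation: [-2.217, -2.223, 0.007]
force: [0.2, -1.2, -0.3]
opening: 0.0789
gripper_force: 0.0
```

Emit:
{"op": "carry_out", "data": {"targets": [{"hand": 85, "x": 0, "y": 0, "z": 0, "ax": 0, "ay": 0, "az": 0}, {"hand": 85, "x": 0, "y": 0, "z": 0.03, "ax": 0, "ay": 0, "az": 0}, {"hand": 85, "x": 0, "y": 0, "z": 0.06, "ax": 0, "ay": 0, "az": 0}, {"hand": 85, "x": 0, "y": 0, "z": 0.07, "ax": 0, "ay": 0, "az": 0}, {"hand": 85, "x": 0, "y": 0, "z": 0.07, "ax": 0, "ay": 0, "az": 0}]}}

```text
t: 10.1
tool_pos: [0.4652, 0.3539, 0.3585]
orientation: [-2.222, -2.219, 0.003]
force: [-0.3, -0.5, 0.7]
opening: 0.079
gripper_force: 0.0
```

```bash
python3 -c "
from h import *
delta(.4653,.3549,.25)
p,d=read_camera('top'); cv2.imwrite('pics/t1.png',cv2.resize(p[130:260,80:420],None,fx=2,fy=2))"
```

```text
shift [0.0011 0.0003 0.1085] turn [-0.0016  0.0006 -0.0013] t 10.1 q [0.56 0.12 1.59 0.   1.44 0.56]
```

View pics/t1.png

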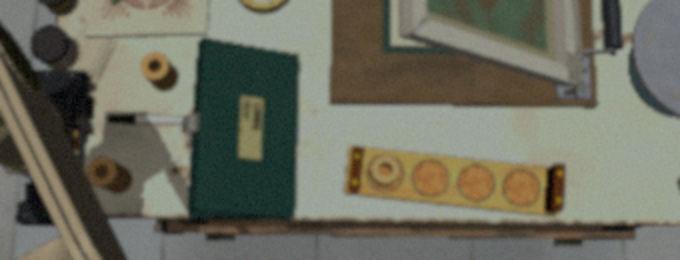

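Prop_35 stands on the disc farthest from the stop, at crop (385,170). Prop_95 is still upright at (107,173), with the gripper above it.

Emit:
{"op": "carry_out", "data": {"targets": [{"hand": 85, "x": 0.001, "y": 0, "z": 0.03, "ax": 0, "ay": 0, "az": 0}, {"hand": 85, "x": 0.001, "y": 0, "z": 0.06, "ax": 0, "ay": 0, "az": 0}, {"hand": 85, "x": 0.001, "y": 0, "z": 0.09, "ax": 0, "ay": 0, "az": 0}, {"hand": 85, "x": 0.001, "y": 0, "z": 0.108, "ax": 0, "ay": 0, "az": 0}, {"hand": 85, "x": 0.001, "y": 0, "z": 0.108, "ax": 0, "ay": 0, "az": 0}, {"hand": 60, "x": 0.001, "y": 0, "z": 0.108, "ax": 0, "ay": 0, "az": 0}, {"hand": 45, "x": 0.001, "y": 0, "z": 0.108, "ax": 0, "ay": 0, "az": 0}, {"hand": 30, "x": 0.001, "y": 0, "z": 0.108, "ax": 0, "ay": 0, "az": 0}]}}

```text
t: 11.15
tool_pos: [0.4653, 0.3563, 0.2521]
orientation: [-2.221, -2.221, -0.003]
force: [1.1, 0.5, 0.3]
opening: 0.0535
gripper_force: 0.0
```

Emit:
{"op": "carry_out", "data": {"targets": [{"hand": 30, "x": 0, "y": 0, "z": 0, "ax": 0, "ay": 0, "az": 0}, {"hand": 30, "x": 0, "y": 0, "z": 0, "ax": 0, "ay": 0, "az": 0}, {"hand": 30, "x": 0, "y": 0, "z": 0, "ax": 0, "ay": 0, "az": 0}, {"hand": 30, "x": 0, "y": 0, "z": 0, "ax": 0, "ay": 0, "az": 0}]}}

```text
t: 11.65
tool_pos: [0.4651, 0.3562, 0.2515]
orientation: [-2.221, -2.221, -0.001]
force: [0.4, -0.1, 4.9]
opening: 0.044
gripper_force: 30.0
```

Emit:
{"op": "carry_out", "data": {"targets": [{"hand": 30, "x": 0, "y": 0, "z": -0.01, "ax": 0, "ay": 0, "az": 0}, {"hand": 30, "x": 0, "y": 0, "z": -0.03, "ax": 0, "ay": 0, "az": 0}, {"hand": 30, "x": 0, "y": 0, "z": -0.07, "ax": 0, "ay": 0, "az": 0}, {"hand": 30, "x": 0, "y": 0, "z": -0.11, "ax": 0, "ay": 0, "az": 0}, {"hand": 30, "x": 0, "y": 0, "z": -0.15, "ax": 0, "ay": 0, "az": 0}, {"hand": 30, "x": 0, "y": 0, "z": -0.18, "ax": 0, "ay": 0, "az": 0}, {"hand": 30, "x": 0, "y": 0, "z": -0.2, "ax": 0, "ay": 0, "az": 0}, {"hand": 30, "x": 0, "y": 0, "z": -0.2, "ax": 0, "ay": 0, "az": 0}]}}

```text
t: 12.65
tool_pos: [0.4653, 0.3561, 0.4533]
orientation: [2.221, 2.221, 0.006]
force: [-0.4, -0.3, -1.6]
opening: 0.0438
gripper_force: 30.0
```

Emit:
{"op": "carry_out", "data": {"targets": [{"hand": 30, "x": -0.02, "y": 0, "z": 0, "ax": 0, "ay": 0, "az": 0}, {"hand": 30, "x": -0.06, "y": 0, "z": 0, "ax": 0, "ay": 0, "az": 0}, {"hand": 30, "x": -0.11, "y": 0, "z": 0, "ax": 0, "ay": 0, "az": 0}, {"hand": 30, "x": -0.16, "y": 0, "z": 0, "ax": 0, "ay": 0, "az": 0}, {"hand": 30, "x": -0.21, "y": 0, "z": 0, "ax": 0, "ay": 0, "az": 0}, {"hand": 30, "x": -0.26, "y": 0, "z": 0, "ax": 0, "ay": 0, "az": 0}, {"hand": 30, "x": -0.31, "y": 0, "z": 0, "ax": 0, "ay": 0, "az": 0}, {"hand": 30, "x": -0.36, "y": 0, "z": 0, "ax": 0, "ay": 0, "az": 0}]}}

```text
t: 13.65
tool_pos: [0.4639, -0.0062, 0.449]
orientation: [-2.22, -2.219, 0.003]
force: [1.5, -0.3, -1.4]
opening: 0.044
gripper_force: 30.0
```

Emit:
{"op": "carry_out", "data": {"targets": [{"hand": 30, "x": -0.05, "y": 0, "z": 0, "ax": 0, "ay": 0, "az": 0}, {"hand": 30, "x": -0.1, "y": 0, "z": 0, "ax": 0, "ay": 0, "az": 0}, {"hand": 30, "x": -0.15, "y": 0, "z": 0, "ax": 0, "ay": 0, "az": 0}, {"hand": 30, "x": -0.2, "y": 0, "z": 0, "ax": 0, "ay": 0, "az": 0}, {"hand": 30, "x": -0.24, "y": 0, "z": 0, "ax": 0, "ay": 0, "az": 0}, {"hand": 30, "x": -0.261, "y": 0, "z": 0, "ax": 0, "ay": 0, "az": 0}, {"hand": 30, "x": -0.261, "y": 0, "z": 0, "ax": 0, "ay": 0, "az": 0}, {"hand": 30, "x": -0.261, "y": 0, "z": 0, "ax": 0, "ay": 0, "az": 0}]}}

```text
t: 14.65
tool_pos: [0.4649, -0.2642, 0.4502]
orientation: [-2.22, -2.22, -0.0]
force: [0.3, -0.5, -1.3]
opening: 0.044
gripper_force: 30.0
```

```bash
python3 -c "
from h import *
delta(.4639,-.2655,.2655)"
```

```text
shift [-0.0016 -0.0008  0.1847] turn [-0.0012 -0.0016  0.0004] t 14.65 q [-0.61 -0.06  1.6   0.    1.6  -0.61]
```

Emit:
{"op": "carry_out", "data": {"targets": [{"hand": 30, "x": -0.0015, "y": -0.001, "z": 0.03, "ax": 0, "ay": 0, "az": 0}, {"hand": 30, "x": -0.0015, "y": -0.001, "z": 0.07, "ax": 0, "ay": 0, "az": 0}, {"hand": 30, "x": -0.0015, "y": -0.001, "z": 0.11, "ax": 0, "ay": 0, "az": 0}, {"hand": 30, "x": -0.0015, "y": -0.001, "z": 0.15, "ax": 0, "ay": 0, "az": 0}, {"hand": 30, "x": -0.0015, "y": -0.001, "z": 0.17, "ax": 0, "ay": 0, "az": 0}, {"hand": 30, "x": -0.0015, "y": -0.001, "z": 0.178, "ax": 0, "ay": 0, "az": 0}, {"hand": 30, "x": -0.0015, "y": -0.001, "z": 0.181, "ax": 0, "ay": 0, "az": 0}, {"hand": 30, "x": -0.0015, "y": -0.001, "z": 0.181, "ax": 0, "ay": 0, "az": 0}]}}

```text
t: 15.65
tool_pos: [0.4644, -0.2664, 0.2708]
orientation: [2.22, 2.221, 0.001]
force: [0.4, -0.1, -1.9]
opening: 0.0437
gripper_force: 30.0
```

Emit:
{"op": "carry_out", "data": {"targets": [{"hand": 30, "x": 0, "y": 0, "z": 0.001, "ax": 0, "ay": 0, "az": 0}, {"hand": 30, "x": 0, "y": 0, "z": 0.002, "ax": 0, "ay": 0, "az": 0}, {"hand": 30, "x": 0, "y": 0, "z": 0.002, "ax": 0, "ay": 0, "az": 0}, {"hand": 30, "x": 0, "y": 0, "z": 0.002, "ax": 0, "ay": 0, "az": 0}]}}

```text
t: 16.15
tool_pos: [0.464, -0.2665, 0.2678]
orientation: [-2.221, -2.221, -0.0]
force: [0.4, 0.2, -1.2]
opening: 0.044
gripper_force: 30.0
```

Emit:
{"op": "carry_out", "data": {"targets": [{"hand": 30, "x": 0, "y": 0, "z": 0.001, "ax": 0, "ay": 0, "az": 0}, {"hand": 30, "x": 0, "y": 0, "z": 0.002, "ax": 0, "ay": 0, "az": 0}, {"hand": 30, "x": 0, "y": 0, "z": 0.0025, "ax": 0, "ay": 0, "az": 0}, {"hand": 30, "x": 0, "y": 0, "z": 0.0025, "ax": 0, "ay": 0, "az": 0}]}}

```text
t: 16.65
tool_pos: [0.464, -0.2665, 0.2655]
orientation: [-2.221, -2.221, -0.0]
force: [-1.5, 0.8, 1.9]
opening: 0.0433
gripper_force: 30.0
```

Contact has been made (force +1.9 N), so I'll release and back up.

Emit:
{"op": "carry_out", "data": {"targets": [{"hand": 55, "x": 0, "y": 0, "z": 0, "ax": 0, "ay": 0, "az": 0}, {"hand": 70, "x": 0, "y": 0, "z": 0, "ax": 0, "ay": 0, "az": 0}, {"hand": 85, "x": 0, "y": 0, "z": 0, "ax": 0, "ay": 0, "az": 0}, {"hand": 85, "x": 0, "y": 0, "z": 0, "ax": 0, "ay": 0, "az": 0}, {"hand": 85, "x": 0, "y": 0, "z": 0, "ax": 0, "ay": 0, "az": 0}]}}

```text
t: 17.27
tool_pos: [0.464, -0.2664, 0.2652]
orientation: [-2.221, -2.221, -0.0]
force: [0.7, 0.1, -0.1]
opening: 0.0787
gripper_force: 0.0
```

Emit:
{"op": "carry_out", "data": {"targets": [{"hand": 85, "x": 0, "y": 0, "z": -0.02, "ax": 0, "ay": 0, "az": 0}, {"hand": 85, "x": 0, "y": 0, "z": -0.06, "ax": 0, "ay": 0, "az": 0}, {"hand": 85, "x": 0, "y": 0, "z": -0.1, "ax": 0, "ay": 0, "az": 0}, {"hand": 85, "x": 0, "y": 0, "z": -0.14, "ax": 0, "ay": 0, "az": 0}, {"hand": 85, "x": 0, "y": 0, "z": -0.17, "ax": 0, "ay": 0, "az": 0}, {"hand": 85, "x": 0, "y": 0, "z": -0.17, "ax": 0, "ay": 0, "az": 0}]}}

```text
t: 18.02
tool_pos: [0.4646, -0.2669, 0.4385]
orientation: [2.218, 2.218, 0.002]
force: [-1.3, -0.0, -0.9]
opening: 0.0794
gripper_force: 0.0
```

```bash
python3 -c "
from h import *
delta(.5287,.428,.43)"
```

```text
shift [0.6949 0.0641 0.0068] turn [ 0.0042  0.0028 -0.    ] t 18.025 q [-0.62 -0.06  1.62  0.    1.57 -0.62]
```

Emit:
{"op": "carry_out", "data": {"targets": [{"hand": 85, "x": 0.03, "y": 0, "z": 0, "ax": 0, "ay": 0, "az": 0}, {"hand": 85, "x": 0.08, "y": 0.005, "z": 0, "ax": 0, "ay": 0, "az": 0}, {"hand": 85, "x": 0.14, "y": 0.01, "z": 0, "ax": 0, "ay": 0, "az": 0}, {"hand": 85, "x": 0.2, "y": 0.015, "z": 0, "ax": 0, "ay": 0, "az": 0}, {"hand": 85, "x": 0.26, "y": 0.02, "z": 0, "ax": 0, "ay": 0, "az": 0}, {"hand": 85, "x": 0.32, "y": 0.025, "z": 0, "ax": 0, "ay": 0, "az": 0}, {"hand": 85, "x": 0.37, "y": 0.03, "z": 0, "ax": 0, "ay": 0, "az": 0}, {"hand": 85, "x": 0.4, "y": 0.034, "z": 0, "ax": 0, "ay": 0, "az": 0}]}}

```text
t: 19.02
tool_pos: [0.4975, 0.1359, 0.4336]
orientation: [-2.218, -2.222, 0.002]
force: [0.4, -0.5, 0.2]
opening: 0.0792
gripper_force: 0.0
```

Emit:
{"op": "carry_out", "data": {"targets": [{"hand": 85, "x": 0.05, "y": 0.005, "z": 0, "ax": 0, "ay": 0, "az": 0}, {"hand": 85, "x": 0.1, "y": 0.01, "z": 0, "ax": 0, "ay": 0, "az": 0}, {"hand": 85, "x": 0.15, "y": 0.015, "z": 0, "ax": 0, "ay": 0, "az": 0}, {"hand": 85, "x": 0.2, "y": 0.02, "z": 0, "ax": 0, "ay": 0, "az": 0}, {"hand": 85, "x": 0.25, "y": 0.025, "z": 0, "ax": 0, "ay": 0, "az": 0}, {"hand": 85, "x": 0.28, "y": 0.028, "z": 0, "ax": 0, "ay": 0, "az": 0}, {"hand": 85, "x": 0.295, "y": 0.03, "z": 0, "ax": 0, "ay": 0, "az": 0}, {"hand": 85, "x": 0.295, "y": 0.03, "z": 0, "ax": 0, "ay": 0, "az": 0}]}}

```text
t: 20.02
tool_pos: [0.5279, 0.4288, 0.4341]
orientation: [-2.22, -2.222, 0.003]
force: [-0.6, -0.3, -0.1]
opening: 0.0791
gripper_force: 0.0
```

```bash
python3 -c "
from h import *
delta(.5287,.428,.21)"
```

```text
shift [-0.0006  0.0012  0.2241] turn [-0.0019  0.0008  0.0009] t 20.025 q [0.61 0.34 1.19 0.   1.61 0.61]
```

Emit:
{"op": "carry_out", "data": {"targets": [{"hand": 85, "x": -0.0005, "y": 0.001, "z": 0.04, "ax": 0, "ay": 0, "az": 0}, {"hand": 85, "x": -0.0005, "y": 0.001, "z": 0.09, "ax": 0, "ay": 0, "az": 0}, {"hand": 85, "x": -0.0005, "y": 0.001, "z": 0.14, "ax": 0, "ay": 0, "az": 0}, {"hand": 85, "x": -0.0005, "y": 0.001, "z": 0.18, "ax": 0, "ay": 0, "az": 0}, {"hand": 85, "x": -0.0005, "y": 0.001, "z": 0.21, "ax": 0, "ay": 0, "az": 0}, {"hand": 85, "x": -0.0005, "y": 0.001, "z": 0.223, "ax": 0, "ay": 0, "az": 0}, {"hand": 85, "x": -0.0005, "y": 0.001, "z": 0.223, "ax": 0, "ay": 0, "az": 0}, {"hand": 85, "x": -0.0005, "y": 0.001, "z": 0.223, "ax": 0, "ay": 0, "az": 0}]}}

```text
t: 21.02
tool_pos: [0.5298, 0.4283, 0.2147]
orientation: [-2.222, -2.221, -0.005]
force: [0.3, 0.5, 0.2]
opening: 0.0792
gripper_force: 0.0
```

Emit:
{"op": "carry_out", "data": {"targets": [{"hand": 60, "x": 0, "y": 0, "z": 0, "ax": 0, "ay": 0, "az": 0}, {"hand": 45, "x": 0, "y": 0, "z": 0, "ax": 0, "ay": 0, "az": 0}, {"hand": 30, "x": 0, "y": 0, "z": 0, "ax": 0, "ay": 0, "az": 0}, {"hand": 30, "x": 0, "y": 0, "z": 0, "ax": 0, "ay": 0, "az": 0}, {"hand": 30, "x": 0, "y": 0, "z": 0, "ax": 0, "ay": 0, "az": 0}, {"hand": 30, "x": 0, "y": 0, "z": 0, "ax": 0, "ay": 0, "az": 0}, {"hand": 30, "x": 0, "y": 0, "z": 0, "ax": 0, "ay": 0, "az": 0}]}}

```text
t: 21.9
tool_pos: [0.5291, 0.4282, 0.2129]
orientation: [-2.221, -2.221, -0.001]
force: [2.0, 0.9, 2.3]
opening: 0.0436
gripper_force: 30.0
```

Emit:
{"op": "carry_out", "data": {"targets": [{"hand": 30, "x": 0, "y": 0, "z": -0.01, "ax": 0, "ay": 0, "az": 0}, {"hand": 30, "x": 0, "y": 0, "z": -0.03, "ax": 0, "ay": 0, "az": 0}, {"hand": 30, "x": 0, "y": 0, "z": -0.07, "ax": 0, "ay": 0, "az": 0}, {"hand": 30, "x": 0, "y": 0, "z": -0.11, "ax": 0, "ay": 0, "az": 0}, {"hand": 30, "x": 0, "y": 0, "z": -0.15, "ax": 0, "ay": 0, "az": 0}, {"hand": 30, "x": 0, "y": 0, "z": -0.18, "ax": 0, "ay": 0, "az": 0}, {"hand": 30, "x": 0, "y": 0, "z": -0.2, "ax": 0, "ay": 0, "az": 0}, {"hand": 30, "x": 0, "y": 0, "z": -0.2, "ax": 0, "ay": 0, "az": 0}]}}

```text
t: 22.9
tool_pos: [0.5293, 0.4282, 0.4153]
orientation: [2.221, 2.221, 0.006]
force: [1.3, 0.6, -1.8]
opening: 0.044
gripper_force: 30.0
```

Emit:
{"op": "carry_out", "data": {"targets": [{"hand": 30, "x": -0.02, "y": -0.002, "z": 0, "ax": 0, "ay": 0, "az": 0}, {"hand": 30, "x": -0.06, "y": -0.006, "z": 0, "ax": 0, "ay": 0, "az": 0}, {"hand": 30, "x": -0.11, "y": -0.01, "z": 0, "ax": 0, "ay": 0, "az": 0}, {"hand": 30, "x": -0.16, "y": -0.015, "z": 0, "ax": 0, "ay": 0, "az": 0}, {"hand": 30, "x": -0.21, "y": -0.02, "z": 0, "ax": 0, "ay": 0, "az": 0}, {"hand": 30, "x": -0.26, "y": -0.025, "z": 0, "ax": 0, "ay": 0, "az": 0}, {"hand": 30, "x": -0.31, "y": -0.03, "z": 0, "ax": 0, "ay": 0, "az": 0}, {"hand": 30, "x": -0.36, "y": -0.034, "z": 0, "ax": 0, "ay": 0, "az": 0}]}}

```text
t: 23.9
tool_pos: [0.4942, 0.0665, 0.4105]
orientation: [-2.219, -2.22, 0.003]
force: [0.3, -0.5, -1.0]
opening: 0.0435
gripper_force: 30.0
```

Emit:
{"op": "carry_out", "data": {"targets": [{"hand": 30, "x": -0.05, "y": -0.005, "z": 0, "ax": 0, "ay": 0, "az": 0}, {"hand": 30, "x": -0.1, "y": -0.01, "z": 0, "ax": 0, "ay": 0, "az": 0}, {"hand": 30, "x": -0.15, "y": -0.015, "z": 0, "ax": 0, "ay": 0, "az": 0}, {"hand": 30, "x": -0.18, "y": -0.018, "z": 0, "ax": 0, "ay": 0, "az": 0}, {"hand": 30, "x": -0.195, "y": -0.019, "z": 0, "ax": 0, "ay": 0, "az": 0}, {"hand": 30, "x": -0.195, "y": -0.019, "z": 0, "ax": 0, "ay": 0, "az": 0}, {"hand": 30, "x": -0.195, "y": -0.019, "z": 0, "ax": 0, "ay": 0, "az": 0}]}}

```text
t: 24.78
tool_pos: [0.4762, -0.126, 0.4119]
orientation: [-2.219, -2.221, -0.0]
force: [-0.5, -0.0, -1.4]
opening: 0.0435
gripper_force: 30.0
```

```bash
python3 -c "
from h import *
delta(.4765,-.127,.227)"
```

```text
shift [-0.0012  0.0005  0.1849] turn [-0.0009 -0.0013  0.0009] t 24.775 q [-0.36 -0.17  1.77  0.    1.54 -0.36]
```

Emit:
{"op": "carry_out", "data": {"targets": [{"hand": 30, "x": -0.001, "y": 0, "z": 0.03, "ax": 0, "ay": 0, "az": 0}, {"hand": 30, "x": -0.001, "y": 0, "z": 0.07, "ax": 0, "ay": 0, "az": 0}, {"hand": 30, "x": -0.001, "y": 0, "z": 0.11, "ax": 0, "ay": 0, "az": 0}, {"hand": 30, "x": -0.001, "y": 0, "z": 0.15, "ax": 0, "ay": 0, "az": 0}, {"hand": 30, "x": -0.001, "y": 0, "z": 0.17, "ax": 0, "ay": 0, "az": 0}, {"hand": 30, "x": -0.001, "y": 0, "z": 0.178, "ax": 0, "ay": 0, "az": 0}, {"hand": 30, "x": -0.001, "y": 0, "z": 0.182, "ax": 0, "ay": 0, "az": 0}, {"hand": 30, "x": -0.001, "y": 0, "z": 0.182, "ax": 0, "ay": 0, "az": 0}]}}

```text
t: 25.78
tool_pos: [0.4764, -0.1277, 0.2311]
orientation: [2.221, 2.222, 0.001]
force: [-0.5, -0.8, -0.6]
opening: 0.0434
gripper_force: 30.0
```

Emit:
{"op": "carry_out", "data": {"targets": [{"hand": 30, "x": 0, "y": 0, "z": 0.001, "ax": 0, "ay": 0, "az": 0}, {"hand": 30, "x": 0, "y": 0, "z": 0.002, "ax": 0, "ay": 0, "az": 0}, {"hand": 30, "x": 0, "y": 0, "z": 0.002, "ax": 0, "ay": 0, "az": 0}, {"hand": 30, "x": 0, "y": 0, "z": 0.002, "ax": 0, "ay": 0, "az": 0}]}}

```text
t: 26.28
tool_pos: [0.476, -0.1279, 0.2284]
orientation: [-2.221, -2.221, -0.0]
force: [-0.4, 0.1, -1.0]
opening: 0.0438
gripper_force: 30.0
```

Emit:
{"op": "carry_out", "data": {"targets": [{"hand": 30, "x": 0, "y": 0, "z": 0.001, "ax": 0, "ay": 0, "az": 0}, {"hand": 30, "x": 0, "y": 0, "z": 0.0015, "ax": 0, "ay": 0, "az": 0}, {"hand": 30, "x": 0, "y": 0, "z": 0.0015, "ax": 0, "ay": 0, "az": 0}]}}

```text
t: 26.65
tool_pos: [0.476, -0.1279, 0.2268]
orientation: [-2.221, -2.221, 0.0]
force: [-0.2, -0.4, -1.2]
opening: 0.0438
gripper_force: 30.0
```

Emit:
{"op": "carry_out", "data": {"targets": [{"hand": 55, "x": 0, "y": 0, "z": 0, "ax": 0, "ay": 0, "az": 0}, {"hand": 70, "x": 0, "y": 0, "z": 0, "ax": 0, "ay": 0, "az": 0}, {"hand": 85, "x": 0, "y": 0, "z": 0, "ax": 0, "ay": 0, "az": 0}, {"hand": 85, "x": 0, "y": 0, "z": 0, "ax": 0, "ay": 0, "az": 0}, {"hand": 85, "x": 0, "y": 0, "z": 0, "ax": 0, "ay": 0, "az": 0}]}}

```text
t: 27.28
tool_pos: [0.476, -0.1279, 0.2268]
orientation: [-2.221, -2.221, -0.0]
force: [0.6, 0.1, 0.0]
opening: 0.0788
gripper_force: 0.0
```

Emit:
{"op": "carry_out", "data": {"targets": [{"hand": 85, "x": 0, "y": 0, "z": -0.02, "ax": 0, "ay": 0, "az": 0}, {"hand": 85, "x": 0, "y": 0, "z": -0.06, "ax": 0, "ay": 0, "az": 0}, {"hand": 85, "x": 0, "y": 0, "z": -0.1, "ax": 0, "ay": 0, "az": 0}, {"hand": 85, "x": 0, "y": 0, "z": -0.14, "ax": 0, "ay": 0, "az": 0}, {"hand": 85, "x": 0, "y": 0, "z": -0.18, "ax": 0, "ay": 0, "az": 0}, {"hand": 85, "x": 0, "y": 0, "z": -0.21, "ax": 0, "ay": 0, "az": 0}, {"hand": 85, "x": 0, "y": 0, "z": -0.21, "ax": 0, "ay": 0, "az": 0}]}}

```text
t: 28.15
tool_pos: [0.4766, -0.1282, 0.4398]
orientation: [2.218, 2.218, 0.004]
force: [0.7, -0.7, -0.2]
opening: 0.0791
gripper_force: 0.0
```

```bash
python3 -c "
from h import *
delta(.6287,.2926,.44)"
```

```text
shift [ 4.208e-01  1.521e-01 -1.000e-04] turn [0.0047 0.0014 0.    ] t 28.15 q [-0.37 -0.18  1.73  0.    1.59 -0.37]
```

Emit:
{"op": "carry_out", "data": {"targets": [{"hand": 85, "x": 0.04, "y": 0, "z": 0, "ax": 0, "ay": 0, "az": 0}, {"hand": 85, "x": 0.1, "y": 0, "z": 0, "ax": 0, "ay": 0, "az": 0}, {"hand": 85, "x": 0.16, "y": 0.01, "z": 0, "ax": 0, "ay": 0, "az": 0}, {"hand": 85, "x": 0.22, "y": 0.03, "z": 0, "ax": 0, "ay": 0, "az": 0}, {"hand": 85, "x": 0.27, "y": 0.06, "z": 0, "ax": 0, "ay": 0, "az": 0}, {"hand": 85, "x": 0.32, "y": 0.09, "z": 0, "ax": 0, "ay": 0, "az": 0}, {"hand": 85, "x": 0.37, "y": 0.12, "z": 0, "ax": 0, "ay": 0, "az": 0}, {"hand": 85, "x": 0.4, "y": 0.14, "z": 0, "ax": 0.003, "ay": 0.001, "az": 0}]}}

```text
t: 29.15
tool_pos: [0.6164, 0.2745, 0.4342]
orientation: [-2.216, -2.22, 0.006]
force: [1.4, -0.3, 0.6]
opening: 0.079
gripper_force: 0.0
```

Emit:
{"op": "carry_out", "data": {"targets": [{"hand": 85, "x": 0.021, "y": 0.012, "z": 0, "ax": 0, "ay": 0, "az": 0}, {"hand": 85, "x": 0.021, "y": 0.012, "z": 0.03, "ax": 0, "ay": 0, "az": 0}, {"hand": 85, "x": 0.021, "y": 0.012, "z": 0.07, "ax": 0, "ay": 0, "az": 0}, {"hand": 85, "x": 0.021, "y": 0.012, "z": 0.09, "ax": 0, "ay": 0, "az": 0}, {"hand": 85, "x": 0.021, "y": 0.012, "z": 0.09, "ax": 0, "ay": 0, "az": 0}]}}

```text
t: 29.78
tool_pos: [0.627, 0.2928, 0.3438]
orientation: [-2.218, -2.217, 0.01]
force: [0.1, 0.6, 0.5]
opening: 0.0791
gripper_force: 0.0
```

```bash
python3 -c "
from h import *
delta(.6287,.2926,.23)
p,d=read_camera('scene'); W=cloud('scene',d); t=read_state()['tool_pos']
for a,b in((.03,.09),(.11,.17)):
  q=W[(W[...,2]<t[2]-a)&(W[...,2]>t[2]-b)&(abs(W[...,0]-t[0])<.15)&(abs(W[...,1]-t[1])<.15)]
  print(len(q),np.percentile(q,[1,99],axis=0).round(3) if len(q) else '')
cv2.imwrite('pics/s2.png',cv2.resize(p[130:290,120:340],None,fx=3,fy=3))"
```

```text
shift [-1.000e-04  2.700e-03  1.138e-01] turn [-0.0084  0.0003 -0.0001] t 29.775 q [0.36 0.41 1.27 0.   1.47 0.36]
994 [[0.53  0.262 0.257]
 [0.714 0.328 0.314]]
263 [[0.566 0.283 0.177]
 [0.679 0.303 0.235]]
```

View pics/s2.png

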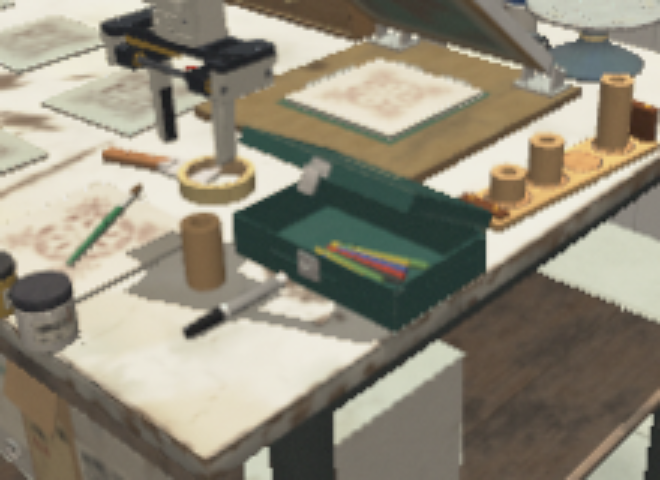

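The scene crop shows the gripper's long side along x, clear of the tin, with prop_75 upright at (203,250). Props 35, 55 and 95 stand on their discs at (508,185), (546,157) and (615,110), with the disc next to prop_95 free.

Emit:
{"op": "carry_out", "data": {"targets": [{"hand": 85, "x": 0, "y": 0.002, "z": 0.02, "ax": -0.003, "ay": 0, "az": 0}, {"hand": 85, "x": 0, "y": 0.002, "z": 0.05, "ax": -0.003, "ay": 0, "az": 0}, {"hand": 85, "x": 0, "y": 0.002, "z": 0.08, "ax": -0.003, "ay": 0, "az": 0}, {"hand": 85, "x": 0, "y": 0.002, "z": 0.1, "ax": -0.003, "ay": 0, "az": 0}, {"hand": 85, "x": 0, "y": 0.002, "z": 0.112, "ax": -0.003, "ay": 0, "az": 0}, {"hand": 85, "x": 0, "y": 0.002, "z": 0.112, "ax": -0.003, "ay": 0, "az": 0}, {"hand": 85, "x": 0, "y": 0.002, "z": 0.112, "ax": -0.003, "ay": 0, "az": 0}]}}

```text
t: 30.7
tool_pos: [0.6299, 0.2935, 0.2364]
orientation: [-2.221, -2.221, -0.004]
force: [0.5, 0.4, 0.3]
opening: 0.0791
gripper_force: 0.0
```

Emit:
{"op": "carry_out", "data": {"targets": [{"hand": 60, "x": 0, "y": 0, "z": 0, "ax": 0, "ay": 0, "az": 0}, {"hand": 45, "x": 0, "y": 0, "z": 0, "ax": 0, "ay": 0, "az": 0}, {"hand": 30, "x": 0, "y": 0, "z": 0, "ax": 0, "ay": 0, "az": 0}, {"hand": 30, "x": 0, "y": 0, "z": 0, "ax": 0, "ay": 0, "az": 0}, {"hand": 30, "x": 0, "y": 0, "z": 0, "ax": 0, "ay": 0, "az": 0}, {"hand": 30, "x": 0, "y": 0, "z": 0, "ax": 0, "ay": 0, "az": 0}, {"hand": 30, "x": 0, "y": 0, "z": 0, "ax": 0, "ay": 0, "az": 0}]}}

```text
t: 31.58
tool_pos: [0.6295, 0.2934, 0.2351]
orientation: [-2.221, -2.221, -0.002]
force: [1.7, 0.5, 1.5]
opening: 0.0436
gripper_force: 29.9
```

Emit:
{"op": "carry_out", "data": {"targets": [{"hand": 30, "x": 0, "y": 0, "z": -0.01, "ax": 0, "ay": 0, "az": 0}, {"hand": 30, "x": 0, "y": 0, "z": -0.03, "ax": 0, "ay": 0, "az": 0}, {"hand": 30, "x": 0, "y": 0, "z": -0.07, "ax": 0, "ay": 0, "az": 0}, {"hand": 30, "x": 0, "y": 0, "z": -0.11, "ax": 0, "ay": 0, "az": 0}, {"hand": 30, "x": 0, "y": 0, "z": -0.15, "ax": 0, "ay": 0, "az": 0}, {"hand": 30, "x": 0, "y": 0, "z": -0.18, "ax": 0, "ay": 0, "az": 0}, {"hand": 30, "x": 0, "y": 0, "z": -0.2, "ax": 0, "ay": 0, "az": 0}, {"hand": 30, "x": 0, "y": 0, "z": -0.2, "ax": 0, "ay": 0, "az": 0}]}}

```text
t: 32.58
tool_pos: [0.6297, 0.2931, 0.4378]
orientation: [2.221, 2.221, 0.007]
force: [-0.2, -0.5, -2.4]
opening: 0.0435
gripper_force: 29.9
```

Emit:
{"op": "carry_out", "data": {"targets": [{"hand": 30, "x": 0, "y": -0.02, "z": 0, "ax": 0, "ay": 0, "az": 0}, {"hand": 30, "x": -0.01, "y": -0.06, "z": 0, "ax": 0, "ay": 0, "az": 0}, {"hand": 30, "x": -0.04, "y": -0.1, "z": 0, "ax": 0, "ay": 0, "az": 0}, {"hand": 30, "x": -0.08, "y": -0.13, "z": 0, "ax": 0, "ay": 0, "az": 0}, {"hand": 30, "x": -0.13, "y": -0.15, "z": 0, "ax": 0, "ay": 0, "az": 0}, {"hand": 30, "x": -0.18, "y": -0.159, "z": 0, "ax": 0, "ay": 0, "az": 0}, {"hand": 30, "x": -0.23, "y": -0.159, "z": 0, "ax": 0, "ay": 0, "az": 0}, {"hand": 30, "x": -0.27, "y": -0.159, "z": 0, "ax": 0, "ay": 0, "az": 0}]}}

```text
t: 33.58
tool_pos: [0.4697, 0.0213, 0.4329]
orientation: [-2.22, -2.219, 0.001]
force: [0.2, -0.3, -2.8]
opening: 0.0438
gripper_force: 29.9
```

Emit:
{"op": "carry_out", "data": {"targets": [{"hand": 30, "x": -0.05, "y": 0, "z": 0, "ax": 0, "ay": 0, "az": 0}, {"hand": 30, "x": -0.1, "y": 0, "z": 0, "ax": 0, "ay": 0, "az": 0}, {"hand": 30, "x": -0.15, "y": 0, "z": 0, "ax": 0, "ay": 0, "az": 0}, {"hand": 30, "x": -0.19, "y": 0, "z": 0, "ax": 0, "ay": 0, "az": 0}, {"hand": 30, "x": -0.21, "y": 0, "z": 0, "ax": 0, "ay": 0, "az": 0}, {"hand": 30, "x": -0.219, "y": 0, "z": 0, "ax": 0, "ay": 0, "az": 0}, {"hand": 30, "x": -0.219, "y": 0, "z": 0, "ax": 0, "ay": 0, "az": 0}, {"hand": 30, "x": -0.219, "y": 0, "z": 0, "ax": 0, "ay": 0, "az": 0}]}}

```text
t: 34.58
tool_pos: [0.4706, -0.195, 0.4342]
orientation: [-2.219, -2.222, -0.002]
force: [0.1, 0.1, -1.2]
opening: 0.0437
gripper_force: 29.9
```

```bash
python3 -c "
from h import *
delta(.4702,-.196,.249)"
```

```text
shift [-0.0014 -0.0003  0.1852] turn [-0.0004 -0.0019  0.0012] t 34.575 q [-0.49 -0.13  1.69  0.    1.58 -0.5 ]
```

Emit:
{"op": "carry_out", "data": {"targets": [{"hand": 30, "x": -0.001, "y": 0, "z": 0.03, "ax": 0, "ay": 0, "az": 0}, {"hand": 30, "x": -0.001, "y": 0, "z": 0.07, "ax": 0, "ay": 0, "az": 0}, {"hand": 30, "x": -0.001, "y": 0, "z": 0.11, "ax": 0, "ay": 0, "az": 0}, {"hand": 30, "x": -0.001, "y": 0, "z": 0.15, "ax": 0, "ay": 0, "az": 0}, {"hand": 30, "x": -0.001, "y": 0, "z": 0.17, "ax": 0, "ay": 0, "az": 0}, {"hand": 30, "x": -0.001, "y": 0, "z": 0.178, "ax": 0, "ay": 0, "az": 0}, {"hand": 30, "x": -0.001, "y": 0, "z": 0.182, "ax": 0, "ay": 0, "az": 0}, {"hand": 30, "x": -0.001, "y": 0, "z": 0.182, "ax": 0, "ay": 0, "az": 0}]}}

```text
t: 35.58
tool_pos: [0.4708, -0.1967, 0.2532]
orientation: [-2.221, -2.222, -0.002]
force: [0.1, 0.3, -1.4]
opening: 0.0437
gripper_force: 29.9
```

Emit:
{"op": "carry_out", "data": {"targets": [{"hand": 30, "x": 0, "y": 0, "z": 0.001, "ax": 0, "ay": 0, "az": 0}, {"hand": 30, "x": 0, "y": 0, "z": 0.002, "ax": 0, "ay": 0, "az": 0}, {"hand": 30, "x": 0, "y": 0, "z": 0.002, "ax": 0, "ay": 0, "az": 0}, {"hand": 30, "x": 0, "y": 0, "z": 0.002, "ax": 0, "ay": 0, "az": 0}]}}

```text
t: 36.08
tool_pos: [0.4704, -0.1968, 0.2504]
orientation: [-2.221, -2.22, -0.001]
force: [0.2, -0.1, -1.7]
opening: 0.0438
gripper_force: 29.9
```

Emit:
{"op": "carry_out", "data": {"targets": [{"hand": 30, "x": 0, "y": 0, "z": 0.001, "ax": 0, "ay": 0, "az": 0}, {"hand": 30, "x": 0, "y": 0, "z": 0.0015, "ax": 0, "ay": 0, "az": 0}, {"hand": 30, "x": 0, "y": 0, "z": 0.0015, "ax": 0, "ay": 0, "az": 0}]}}

```text
t: 36.45
tool_pos: [0.4704, -0.1968, 0.2491]
orientation: [-2.221, -2.221, -0.001]
force: [-0.5, -0.3, 2.1]
opening: 0.0434
gripper_force: 29.9
```

Emit:
{"op": "carry_out", "data": {"targets": [{"hand": 55, "x": 0, "y": 0, "z": 0, "ax": 0, "ay": 0, "az": 0}, {"hand": 70, "x": 0, "y": 0, "z": 0, "ax": 0, "ay": 0, "az": 0}, {"hand": 85, "x": 0, "y": 0, "z": 0, "ax": 0, "ay": 0, "az": 0}, {"hand": 85, "x": 0, "y": 0, "z": 0, "ax": 0, "ay": 0, "az": 0}, {"hand": 85, "x": 0, "y": 0, "z": 0, "ax": 0, "ay": 0, "az": 0}]}}

```text
t: 37.08
tool_pos: [0.4704, -0.1967, 0.2488]
orientation: [-2.22, -2.22, -0.001]
force: [1.0, -0.2, -0.4]
opening: 0.0788
gripper_force: 0.0
```

Emit:
{"op": "carry_out", "data": {"targets": [{"hand": 85, "x": 0, "y": 0, "z": -0.02, "ax": 0, "ay": 0, "az": 0}, {"hand": 85, "x": 0, "y": 0, "z": -0.06, "ax": 0, "ay": 0, "az": 0}, {"hand": 85, "x": 0, "y": 0, "z": -0.1, "ax": 0, "ay": 0, "az": 0}, {"hand": 85, "x": 0, "y": 0, "z": -0.14, "ax": 0, "ay": 0, "az": 0}, {"hand": 85, "x": 0, "y": 0, "z": -0.18, "ax": 0, "ay": 0, "az": 0}, {"hand": 85, "x": 0, "y": 0, "z": -0.2, "ax": 0, "ay": 0, "az": 0}, {"hand": 85, "x": 0, "y": 0, "z": -0.2, "ax": 0, "ay": 0, "az": 0}]}}

```text
t: 37.95
tool_pos: [0.4707, -0.1972, 0.4499]
orientation: [2.221, 2.221, 0.002]
force: [0.6, -0.5, -0.6]
opening: 0.0793
gripper_force: 0.0
```

Emit:
{"op": "carry_out", "data": {"targets": [{"hand": 85, "x": 0.05, "y": 0, "z": 0, "ax": 0, "ay": 0, "az": 0}, {"hand": 85, "x": 0.1, "y": 0, "z": 0, "ax": 0, "ay": 0, "az": 0}, {"hand": 85, "x": 0.16, "y": 0, "z": 0, "ax": 0, "ay": 0, "az": 0}, {"hand": 85, "x": 0.22, "y": 0, "z": 0, "ax": 0, "ay": 0, "az": 0}, {"hand": 85, "x": 0.28, "y": 0, "z": 0, "ax": 0, "ay": 0, "az": 0}, {"hand": 85, "x": 0.34, "y": 0, "z": 0, "ax": 0, "ay": 0, "az": 0}, {"hand": 85, "x": 0.4, "y": 0, "z": 0, "ax": 0, "ay": 0, "az": 0}, {"hand": 85, "x": 0.4, "y": 0, "z": 0, "ax": 0, "ay": 0, "az": 0}]}}

```text
t: 38.95
tool_pos: [0.4694, 0.2066, 0.4464]
orientation: [-2.212, -2.225, 0.004]
force: [0.1, 0.1, -0.4]
opening: 0.0791
gripper_force: 0.0
```

```bash
cat > c.py <<'E'
from h import *
p,d=read_camera('top'); W=cloud('top',d); q,_=read_camera('scene')
for n,h,x,y in[(35,.049,.4828,-.0573),(55,.069,.4765,-.127),(75,.089,.4702,-.1967),(95,.109,.4639,-.2664)]:
    m=(np.hypot(W[...,0]-x,W[...,1]-y)<.034)&(abs(W[...,2]-h)<.012)
    v,u=np.nonzero(m); Q=plane('top',np.c_[u,v],h); (a,b),r=cv2.minEnclosingCircle(np.float32(Q[:,:2]))
    print(n,len(u),'top z',np.median(W[m][:,2]).round(4),'err',round(a-x,4),round(b-y,4),'r',round(r,4))
o=np.zeros((560,720,3),np.uint8); o[:220]=cv2.resize(p[190:245,240:420],None,fx=4,fy=4); o[230:550,:480]=cv2.resize(q[140:220,240:360],None,fx=4,fy=4)
cv2.imwrite('pics/end.png',o)
E
python3 c.py
```

```text
35 142 top z 0.0479 err -0.0014 0.0003 r 0.0223
55 140 top z 0.068 err -0.0026 0.0039 r 0.0223
75 156 top z 0.0876 err -0.0007 0.0029 r 0.023
95 161 top z 0.108 err -0.0016 0.0013 r 0.0229
```

View pics/end.png

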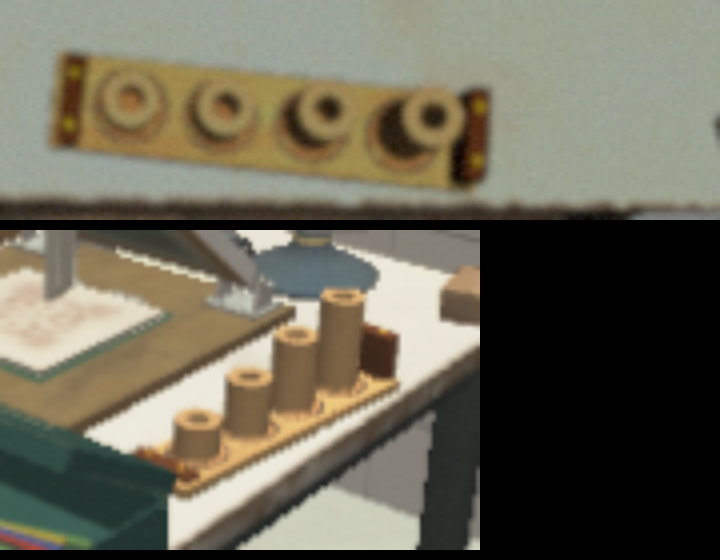

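The final views show all four props upright on their discs, rising in height toward the dark stop. They are at (198,435), (248,400), (296,370) and (342,340) in the lower crop, each within 5 mm of its disc centre, and the arm is clear.

```bash
python3 -c "
from plant import *
print(robot.close_job())"
```

```text
the job is handed in; nothing more can be done
None
```

The job is handed in: the 95, 75, 55 and 35 mm props stand upright in that order from the end stop, each measured within 5 mm of its disc's centre, and no prop toppled on the way; the hand-in returned no verdict.

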